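Reload the carton stapler's magazine

ROBOT

A 7-joint arm with a two-finger parallel gripper is mounted at the origin on the work surface. World frame = base frame: x ahead of the robot, y to its left, z up, the work surface at z = 0. Lengths are in mm, angles in rad, forces in N, time in s.
With the tool pointing down it reaches from about 400 to 900 mm from the base axis. Payload 5.5 kg.
Tool frame: the origin (TCP) lies between the finger pads; the fingertips stand 14 mm ahead of it and the grasp point (between the pads) lies 5 mm behind it (robot.tip_reach is the distance from the TCP to the fingertips, in mm); z points along the fingers, y is the direction in which the jaws open and shut (so a half turn about z gives the same grasp; the last joint's range is limited). The gripper opens to 92 mm and grips with 3 to 60 N. Pads are 19 mm wide; open, the fingers measure 130 mm over their backs; the gripper's body (75 mm by 190 mm) begins 47 mm behind the grasp point.
Start: joints at [-0.991, 0.501, -0.427, 1.55, 0.221, 1.138, -0.21], TCP at [202.454, 617.667, 212.329] pointing down, gripper open.
Joint ranges: [-2.88, 2.88], [-0.31, 2.03], [-1.54, 1.56], [0.2, 2.42], [-1.41, 4.55], [0.19, 2.02], [-2.57, 2.57]. Speed limits (rad/s): [2.57, 2.57, 3.14, 3.14, 3.14, 3.14, 3.14].

INTERFACE

Orientations are given as [roll, pitch, yaw] about the fixed x, y, z axes, in that order (R = Rz(yaw) Ry(pitch) Rx(roll)).
In Python, from rig import robot gives the robot as it stands. The module is installed in compiled form; this text tells all that it offers.
- The arm moves only by the shell command python3 -m pendant 'ROWS' [FORCE]. ROWS is text: rows parted by semicolons, each of 5 numbers parted by spaces: the finger opening in cm, from 0 to 9.18, then the shift along the world's x, y, z in cm, then the turn about the world's z in rad. A call has 1 to 10 rows; each row is the pose to reach, as a shift and turn from the pose commanded when the call began; what a row does not reach only later rows make up. A row lasts 1/8 s, in which the tool goes at most 62.5 mm and 10.7 degrees, less where a joint would pass 70% of its speed; a pose out of reach is approached as far as the arm can. A call with a gripper value outside its range is refused whole. The fingers move at their own pace and stop on an object; FORCE is the grip in N (left out, the last holds). Time passes only in rows, so rows that repeat a pose let the fingers close. It gives the time, the measured TCP pose, the force and the opening at its end, in the units of the state.
- robot.get_obs(): the state, without advancing time (a new reading comes with each control period).
- robot.grab_frame(name): name is "side" or "top" or "wrist"; returns a dict with "frame" (400x640x3 uint8, red, green, blue), "fx", "fy", "cx", "cy" (pixels), "T" (4x4, takes a point from camera to world coordinates). Camera axes: x right, y down, z forward; pixel columns grow to the right and rows downward; lengths in mm; the calibration is good to about 2 mm. The wrist camera is an equidistant fisheye: a pixel r from the principal point sees the ray r / f radians off the axis. A picture is of the moment at which its call begins. There is no depth.
- robot.close_job(): hands the job in, once; it reports no verdict.
The state is a dict: "time_s": time; "joint_positions": joint angles; "joint_vel": joint speeds; "joint_efforts": joint torques, N m; "eef_pos": TCP position; "tcp_rot": TCP orientation; "contact_force": force on the tool from outside, world axes, zero at the start; "ft_torque": the same for the moment, N m; "width": finger opening in mm.
Only numpy, scipy, OpenCV 4.12 (cv2) and the standard library are available. Lean on these libraries where they do the work, as an engineer would, in place of code of your own. Each camera call takes 0.05 s, during which the arm holds its last target. There are 200 camera calls.

TASK

Reload the carton stapler: draw the sprung follower back by its upright black handle and hook the handle in the side notch of the latch plate, then set the wide staple strip over the open rail. Unhook the handle and ease the follower forward until it presses the strip home against the stapler's head, then let go; never let the follower snap forward, never force the handle against the latch plate, nor ram or squeeze the strip, and leave the other things on the bench alone.

Things in the scene. Friction and masses are not known exactly. Their poses are not given: they have to be found in the camera images.
- stapler: bench carton stapler, screwed down, 330 mm long. Origin on the bench under the middle of the loading gap; x runs along the magazine rail towards the grey head, y across it, z up (all x, y, z below are in this frame, mm). Base slab 110 mm wide, 18 mm high. Head: x 80 to 165, y +-35, top z = 133; plunger and hand lever on it up to z = 180, x 100 to 205
- rail_mid (a point): middle of the loading gap on the rail's flat top (x 0, y 0, z 80). The steel rail is 27 mm wide, square-edged, free on either side down to z = 18. A strip on it straddles it with its crown on the rail's top, its feet then at z = 63
- stop_face (a point): face of the head against which the strip must end up, on the rail's centre line at the rail's top (x 80, y 0, z 80)
- gate: dark steel latch plate over the rear of the rail, z 88 to 96, x -60 to -125, y -40 to 32; origin and axes are the stapler's. The handle's 12 mm stem runs in a straight slot, y -7.5 to 7.5, open at the front, ending at a rear stop at x = -105. On the -y side a notch opens from x = -85 (lip) to -105
- gate_hook (a point): where the stem's axis stands when hooked (x -86, y -24, z 96). The lip lies at y -7.5 to -14.5; behind it the notch (y down to -32) reaches 5 mm further forward, to x = -80: the hook. A stem drawn to the rear stop, shifted fully to -y, then eased forward is held there by the spring
- follower (a joint): how far the follower is drawn back from the head, m: 0 forward, moves along the stapler's -x; 0.121 hooked in the latch plate, 0.134 at the rear stop. It must be beyond 0.126 to pass the lip. A spring drives it forward with about 5 N at 0 and 12 N at the rear. With the strip in place and home it rests at about 0.058
- pusher: the follower's steel sled straddling the rail, 50 mm long, 43 mm wide, z 60 to 88; origin at bench level under its middle, axes as the stapler's. Its flat front end stands at x = 78 minus the follower's travel
- handle (a joint): sideways shift of the handle on the follower, m: 0 centred, grows to 0.024 towards the stapler's -y. A light spring (2 to 3 N) brings it back to 0
- grip: the handle: a round steel stem, 12 mm thick, and on it an upright black grip, 20 mm along the rail, 14 mm across, z 102 to 142. Origin at bench level below the stem, axes as the stapler's. The stem stands at x = 35 minus the follower's travel, at y = minus the handle's shift
- grip_mid (a point): point on the stem's axis in the black grip, at the height to hold it (z 125)
- strip: the wide steel staple strip to load, an inverted U channel 60 mm long (own x), 36 mm wide, 20 mm high, legs and crown 3 mm thick, so 30 mm wide inside (1.5 mm play each side on the rail); 90 g. Origin under its middle, at the level of the legs' feet. It stands on its legs on the bench; either end may go forward
- narrow_strip: a steel staple strip for another tool, 60 mm long but only 20 mm wide, 20 mm high; does not fit; leave it. Origin under its middle
- jar: closed glass jar, 64 mm across, 85 mm high; leave it
- hammer: hammer lying on the bench; leave it
- tape: grey tape measure, 70 x 38 x 62 mm; leave it
Mind the look-alikes: they are no part of the job. What is shaped like the strip but green is not meant.

How it is judged:
By the outcome, as a careful person would: the job done as asked, in the order asked, and still so for the second after the job is handed in, with the robot touching nothing.
It also fails if it takes over 72 s, if anything falls off the work surface, if the arm or the gripper's body presses on something with over 40 N, if the wrist force passes 120 N, or if a joint passes its speed limit or range.

## Working session

There is one attempt and no reset: what is moved stays moved. The work goes in short steps, Python scripts to look and compute and a shell command to move; the robot and the scene stay as the last step left them, time stands still between calls to the robot, and variables do not carry over. Pictures are saved under pics/ and viewed, about 8 in all and at most 12, crops included, and the job is handed in when it is done.

```bash
mkdir -p pics; python3 - <<'E'
from rig import robot
import cv2,numpy as np,pickle
d={n:robot.grab_frame(n) for n in("top","side","wrist")}
pickle.dump(d,open('f0.pkl','wb'))
for n,f in d.items():
    cv2.imwrite(f'pics/{n}0.png',f['frame'][:,:,::-1]); print(n,f['fx'],f['cx'],f['cy'],np.round(f['T'],3).tolist())
o=robot.get_obs();print(o['time_s'],o['eef_pos'],o['tcp_rot'],o['width'])
E
```

```text
top 428.20209913973883 321.90756861949995 206.65917498944026 [[0.003, -0.99, 0.144, 408.149], [-1.0, 0.002, 0.029, -42.298], [-0.029, -0.144, -0.989, 1084.307], [0.0, 0.0, 0.0, 1.0]]
side 474.3468057756624 316.61233446726413 198.11642478192573 [[0.995, -0.075, 0.063, 478.131], [-0.098, -0.748, 0.657, -829.364], [-0.002, -0.66, -0.751, 1009.663], [0.0, 0.0, 0.0, 1.0]]
wrist 309.70691628693146 315.398230726876 202.3584869636291 [[0.31, 0.921, 0.235, 140.016], [0.951, -0.3, -0.078, 638.497], [-0.001, 0.248, -0.969, 384.391], [0.0, 0.0, 0.0, 1.0]]
0.15 [202.35508074 617.11203213 211.51189652] [-3.14009393e+00 -5.75955463e-05  2.82481874e+00] 91.77454375814773
```

View pics/top0.png

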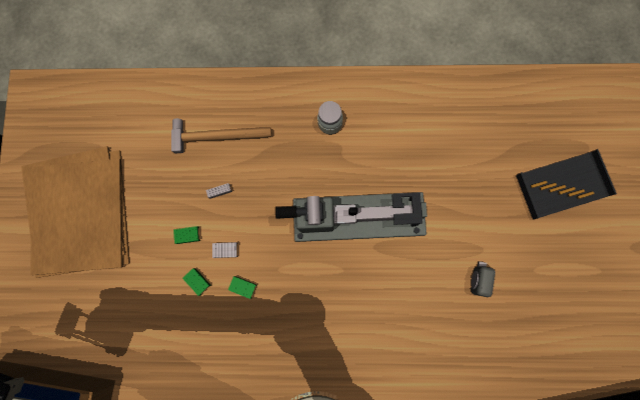

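View pics/side0.png

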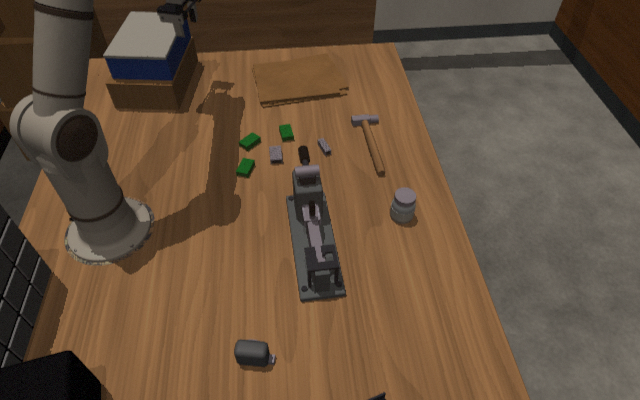

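The top view shows the stapler lying with its head at about (313,212) and its rear at about (425,208). Its rail runs along world y and the black handle is near (352,210). The side view shows the same layout. Strip candidates are silver (225,250), silver (219,190), and green (186,235), (196,281), (242,287). The wide silver one at (225,250) fits, since (219,190) looks narrow. I'll confirm that in an enlarged crop.

```bash
cat > h.py <<'E'
import cv2,numpy as np
def ray(f,px):
    u=(np.array(px,float)-[f['cx'],f['cy']])/[f['fx'],f['fy']]; T=f['T']
    if f.get('fish'):
        r=np.hypot(*u); s=np.sin(r)/r if r>1e-9 else 1; d=np.array([u[0]*s,u[1]*s,np.cos(r)])
    else: d=np.array([u[0],u[1],1])
    d=T[:3,:3]@d; return T[:3,3],d/np.linalg.norm(d)
def onz(f,px,z):
    o,d=ray(f,px); return o+d*(z-o[2])/d[2]
def tri(*fp):
    A=np.zeros((3,3));b=np.zeros(3)
    for f,p in fp:
        o,d=ray(f,p);M=np.eye(3)-np.outer(d,d);A+=M;b+=M@o
    x=np.linalg.solve(A,b); return x,[round(float(np.linalg.norm((np.eye(3)-np.outer(ray(f,p)[1],ray(f,p)[1]))@(x-ray(f,p)[0]))),1) for f,p in fp]
def proj(f,P):
    T=f['T'];c=T[:3,:3].T@(np.array(P,float)-T[:3,3])
    if f.get('fish'):
        r=np.hypot(c[0],c[1]);k=np.arctan2(r,c[2])/r;u=c[:2]*k
    else:u=c[:2]/c[2]
    return u*[f['fx'],f['fy']]+[f['cx'],f['cy']]
E
python3 - <<'E'
import cv2,pickle,numpy as np
from h import *
d=pickle.load(open('f0.pkl','rb'))
t=d['top']['frame'][:,:,::-1];s=d['side']['frame'][:,:,::-1]
a=cv2.resize(t[180:300,165:435],None,fx=2.96,fy=2.96,interpolation=cv2.INTER_CUBIC)
b=cv2.resize(s[120:300,230:350],None,fx=1.3,fy=1.3,interpolation=cv2.INTER_CUBIC)
cv2.imwrite('pics/c1.png',a)
for n,p in dict(strip=(225,250),narrow=(219,190),handle=(352,210),rear=(425,208)).items(): print(n,onz(d['top'],p,20 if 's' in n or 'n'==n[0] else 90).round())
for n,fr,rois in(('top',t,[(205,235,245,265),(200,178,238,202)]),('side',s,[(262,140,290,168),(312,134,336,158)])):
    h=cv2.cvtColor(fr,cv2.COLOR_BGR2HSV)
    for x0,y0,x1,y1 in rois:
        m=((h[...,1]<70)&(h[...,2]>90)).astype(np.uint8)[y0:y1,x0:x1]
        c=max(cv2.findContours(m,0,2)[0],key=cv2.contourArea); print(n,cv2.contourArea(c),np.round(cv2.minAreaRect(c)[0]+np.array([x0,y0]),1),np.round(cv2.minAreaRect(c)[1:][0],1),cv2.minAreaRect(c)[2])
E
```

```text
strip [455. 230.  20.]
narrow [607. 251.  20.]
handle [545. -83.  90.]
rear [ 550. -253.   90.]
top 321.5 [224.  249.7] [14.3 24.6] 87.39744567871094
top 155.0 [217.9 190. ] [ 7.9 23.7] 72.89727020263672
side 132.0 [275.1 152.3] [13.3 11.7] 83.6598129272461
side 64.0 [323.9 144.1] [14.7  5.8] 59.03623962402344
```

View pics/c1.png

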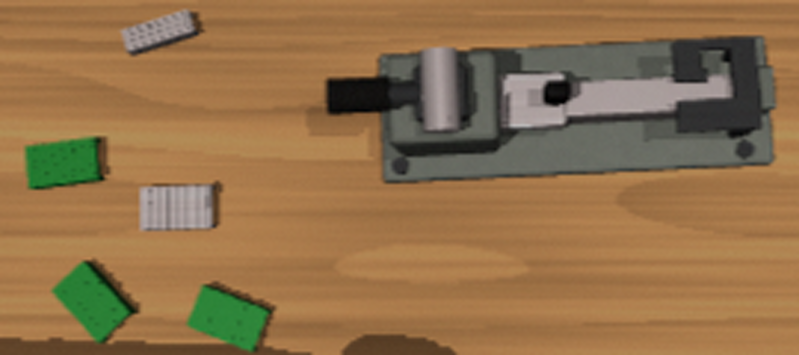

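The crop confirms it: the wide silver strip is at top-view (225,250), about 60 x 35 mm. The narrow one is at (219,190), and the rest are green. Next I'll work out the stapler pose from the slab corners and the handle.

```bash
python3 - <<'E'
import pickle,numpy as np
from h import *
d=pickle.load(open('f0.pkl','rb'));t=d['top']
P=[onz(t,(165+x/2.96,180+y/2.96),18) for x,y in((380,56),(384,181),(773,161),(764,38))]
fl,fr,rr,rl=P; print(np.round(P))
ax=((fl+fr)-(rl+rr))/2; print('len',np.linalg.norm(ax),'wid',np.linalg.norm(fl-fr),np.linalg.norm(rl-rr)); c=sum(P)/4
print('centre',c.round(1),'yaw',np.arctan2(ax[1],ax[0]),np.arctan2(*(rl-rr)[[1,0]]))
print('handle',onz(t,(165+557/2.96,180+92/2.96),142),tri((t,(165+557/2.96,180+92/2.96)),(d['side'],(312,206))))
print('strip',tri((t,(224.5,249.7)),(d['side'],(275.5,152.5))), onz(t,(224.5,249.7),20))
E
```

```text
[[ 584.   61.   18.]
 [ 477.   57.   18.]
 [ 494. -269.   18.]
 [ 598. -265.   18.]]
len 326.62487342196033 wid 106.78634788167199 104.58600998499885
centre [ 538.2 -104.1   18. ] yaw 1.6194105350252983 0.0403070982397918
handle [535.62820835 -83.90707095 142.        ] (array([537.93131924, -84.42253825, 129.40578491]), [0.6, 0.6])
strip (array([455.39626609, 231.83962289,  19.49804958]), [0.0, 0.0]) [455.39743621 231.71272399  20.        ]
```

```bash
python3 -m pendant '9 2 -5 3 -0.15; 9 5 -11 5 -0.3; 9 8 -17 5 -0.45; 9 11 -23 5 -0.6; 9 14 -29 5 -0.75; 9 17 -35 5 -0.9; 9 20 -41 5 -1.05; 9 23 -47 5 -1.2; 9 26 -53 5 -1.25; 9 29 -59 5 -1.25'; python3 -m pendant '9 2 -5 0 0; 9 4 -9 0 0; 9 4 -9 0 0'
```

```text
time_s: 1.4
eef_pos: [473.3, 65.1, 262.5]
tcp_rot: [3.141, -0.0, 1.575]
contact_force: [1.0, 0.7, -0.1]
width: 89.9
time_s: 1.78
eef_pos: [513.5, -27.4, 262.1]
tcp_rot: [-3.142, 0.002, 1.568]
contact_force: [-0.2, 0.8, 0.2]
width: 90.2
```

```bash
python3 - <<'E'
from rig import robot
import cv2,pickle
f=robot.grab_frame('wrist');f['fish']=1;pickle.dump(f,open('w1.pkl','wb'))
cv2.imwrite('pics/w1.png',f['frame'][:,:,::-1]);print(f['T'].round(3).tolist())
E
```

```text
[[1.0, -0.001, -0.0, 514.188], [-0.001, -0.969, -0.248, 39.689], [0.0, 0.248, -0.969, 434.977], [0.0, 0.0, 0.0, 1.0]]
```

View pics/w1.png

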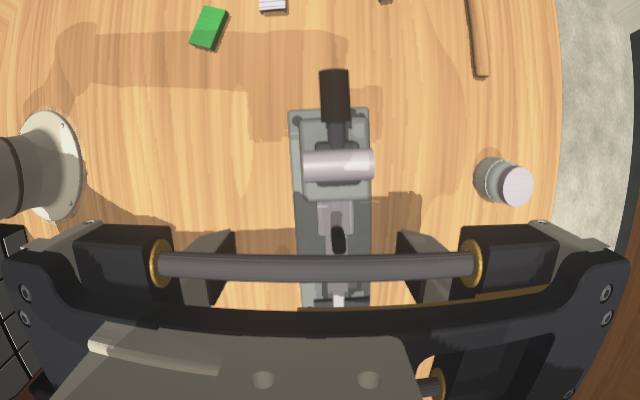

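The wrist view shows the handle at (338,240), the head face near row 200 and the slab front corners at about (290,112) and (369,108). The gate is hidden behind the gripper, so I'll move back for a second, better viewpoint.

```bash
python3 -m pendant '9 0 -6 0 0; 9 1 -12 0 0.05; 9 2.5 -18 0 0.05; 9 2.5 -21 0 0.05; 9 2.5 -21 0 0.05;9 2.5 -21 0 0.05'; python3 - <<'E'
from rig import robot
import cv2,pickle
f=robot.grab_frame('wrist');f['fish']=1;pickle.dump(f,open('w2.pkl','wb'))
g=pickle.load(open('w1.pkl','rb'))
k=lambda im,x,y,w,h,s:cv2.resize(im[y:y+h,x:x+w,::-1],None,fx=s,fy=s,interpolation=cv2.INTER_CUBIC)
a=k(f['frame'],250,80,150,200,3);b=k(g['frame'],280,150,110,160,3)
b=cv2.copyMakeBorder(b,0,600-480,0,0,0)
cv2.imwrite('pics/w2.png',cv2.hconcat([a,b]));print(f['T'].round(3).tolist(),robot.get_obs()['eef_pos'])
E
```

```text
time_s: 2.58
eef_pos: [538.2, -230.4, 262.0]
tcp_rot: [-3.141, -0.002, 1.628]
contact_force: [-0.8, 1.1, -0.4]
width: 90.0
[[0.998, 0.056, 0.014, 534.975], [0.058, -0.968, -0.245, -164.056], [-0.0, 0.245, -0.97, 435.093], [0.0, 0.0, 0.0, 1.0]] [ 538.26705299 -230.16081754  262.10414007]
```

View pics/w2.png

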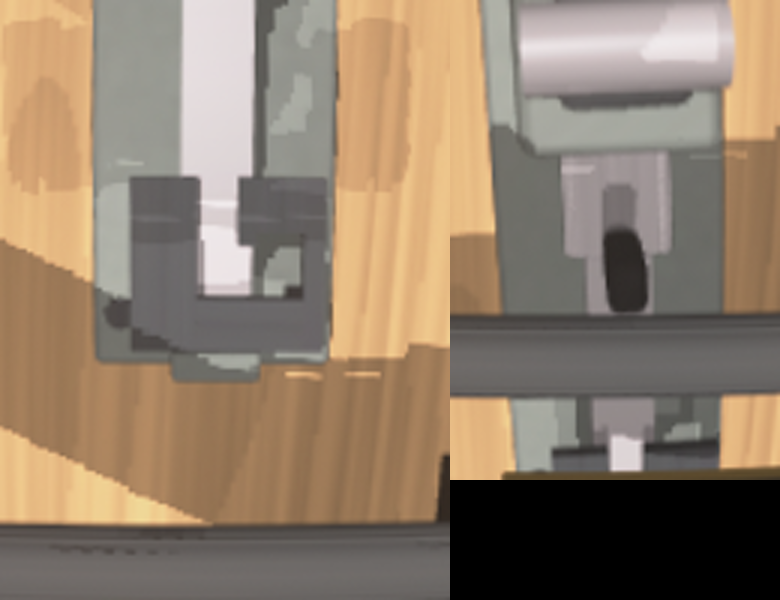

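```bash
python3 - <<'E'
import pickle,numpy as np
from h import *
f=pickle.load(open('w2.pkl','rb'));g=pickle.load(open('w1.pkl','rb'))
A=lambda x,y,z:onz(f,(250+(x+.5)/3-.5,80+(y+.5)/3-.5),z)
B=lambda x,y,z:onz(g,(280+(x-450+.5)/3-.5,150+(y+.5)/3-.5),z)
r=lambda n,*p:print(n,*[q[:2].round(1) for q in p])
r('rail L/R front, rear z80',A(182,5,80),A(254,5,80),A(183,165,80),A(254,165,80))
r('gate front L,R, slot L,R',A(131,178,96),A(328,178,96),A(201,178,96),A(239,178,96))
r('gate rear stop top/bot',A(222,296,96),A(222,296,88))
r('notch: right edge, rear,lip',A(303,265,96),A(280,297,96),A(255,245,96))
r('slab rear',A(97,362,18),A(329,362,18))
r('slab L/R row 100',A(93,100,18),A(336,100,18))
r('head face top',B(535,153,133),B(718,148,133))
r('grip top (back end?)',B(622,235,142),B(627,305,102),B(630,308,142))
r('sled L/R near z88',B(563,250,88),B(670,250,88))
t=pickle.load(open('f0.pkl','rb'))['top']
# two-view height checks: gate front corners w1,w2
for a,b in(((131,178),(554,450)),((328,178),(718,440)),((201,178),(608,445))):
    print('tri',tri((f,(250+a[0]/3,80+a[1]/3)),(g,(280+(b[0]-450)/3,150+b[1]/3))))
# handle top: w1 and top
print('grip', tri((g,(280+(622-450)/3,150+236/3)),(t,(165+557/2.96,180+90/2.96))))
E
```

```text
rail L/R front, rear z80 [ 526.3 -113.2] [ 553.3 -111.5] [ 530.2 -174.6] [ 557.1 -173. ]
gate front L,R, slot L,R [ 511.8 -179.9] [ 583.5 -175.4] [ 537.2 -178.5] [ 551.  -177.7]
gate rear stop top/bot [ 547.5 -221.6] [ 547.8 -223. ]
notch: right edge, rear,lip [ 576.7 -208.1] [ 569.  -220.7] [ 558.4 -201.9]
slab rear [ 494.5 -269.1] [ 602.2 -262.8]
slab L/R row 100 [ 487.7 -149.2] [ 595.8 -142.5]
head face top [506.7 -36. ] [568.5 -34.3]
grip top (back end?) [535.8 -62. ] [ 541.3 -104.9] [539.1 -88.6]
sled L/R near z88 [516.4 -87. ] [559.1 -87.2]
tri (array([ 512.38135837, -180.49258016,   88.83929299]), [0.7, 0.7])
tri (array([ 584.55820664, -175.91207581,   90.19901373]), [0.1, 0.1])
tri (array([ 537.13323033, -179.32002779,   86.60913176]), [0.5, 0.5])
grip (array([543.58429136, -86.29722438,  76.32891213]), [2.6, 2.6])
```

Rail, gate and slot agree on the stapler pose: origin at about (540.3, -118.2), yaw about 1.633. The slot predicts the handle at (538.3, -83.3), and top plus side gave (537.9, -84.4). Gate heights triangulate to 87–90 mm. The head face differs by 3 mm, which is acceptable. Now I'll descend on the handle.

```bash
python3 -m pendant '7 0 6 0 0; 7 0 12 0 0; 7 0 14.7 0 0; 6 0 14.7 -5 0; 6 0 14.7 -9 0; 6 0 14.7 -12 0; 6 0 14.7 -13.5 0; 6 0 14.7 -14.2 0; 6 0 14.7 -14.2 0; 6 0 14.7 -14.2 0' 30; python3 - <<'E'
from rig import robot
import cv2,pickle
f=robot.grab_frame('wrist');f['fish']=1;pickle.dump(f,open('w3.pkl','wb'))
cv2.imwrite('pics/w3.png',cv2.resize(f['frame'][130:330,220:430,::-1],None,fx=2.8,fy=2.8));print(robot.get_obs()['eef_pos'],robot.get_obs()['tcp_rot'])
E
```

```text
time_s: 3.88
eef_pos: [538.8, -86.1, 121.5]
tcp_rot: [3.139, 0.0, 1.625]
contact_force: [0.0, -0.3, 0.1]
width: 59.9
[538.72990219 -86.22340957 121.44694151] [3.13950644e+00 1.69917995e-04 1.62472427e+00]
```

View pics/w3.png

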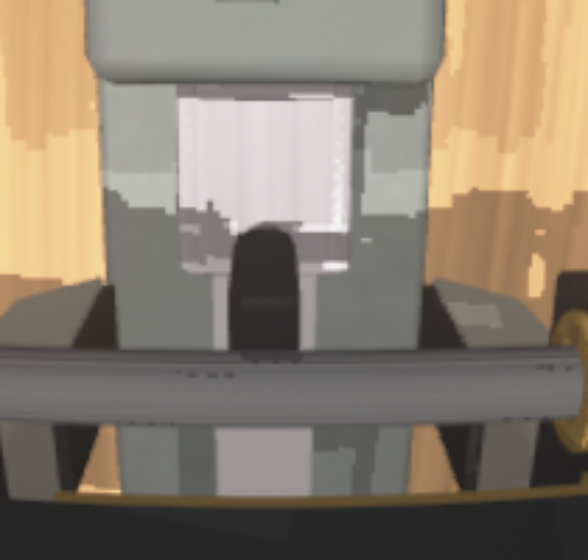

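The grip (crop columns 230–300) sits centred between the fingers. I'll close on it.

```bash
python3 -m pendant '6 0 0.3 0 0; 3 0 0.3 0 0; 0.8 0 0.3 0 0; 0.8 0 0.3 0 0; 0.8 0 0.3 0 0' 35
```

```text
time_s: 4.55
eef_pos: [537.8, -83.1, 120.3]
tcp_rot: [-3.142, -0.0, 1.625]
contact_force: [0.5, -0.3, 0.5]
width: 24.5
```

```bash
python3 -m pendant '0.8 0 0 0 0; 0.8 0 0 0 0; 0.8 0 0 0 0' 35
```

```text
time_s: 4.92
eef_pos: [537.8, -83.1, 120.3]
tcp_rot: [-3.142, -0.0, 1.625]
contact_force: [0.1, -0.8, -0.2]
width: 13.6
```

```bash
python3 -m pendant '0.8 0.06 -1 0 0; 0.8 0.18 -3 0 0; 0.8 0.31 -5 0 0; 0.8 0.43 -7 0 0; 0.8 0.52 -8.5 0 0; 0.8 0.52 -8.5 0 0' 35
```

```text
time_s: 5.68
eef_pos: [542.3, -166.0, 120.2]
tcp_rot: [-3.14, -0.004, 1.625]
contact_force: [-2.0, 8.6, 5.3]
width: 13.4
```

```bash
python3 -m pendant '0.8 0.06 -1 0 0; 0.8 0.13 -2 0 0; 0.8 0.2 -3.1 0 0; 0.8 0.2 -3.1 0 0' 35;python3 -m pendant '0.8 0.06 -0.8 0 0; 0.8 0.1 -1.5 0 0; 0.8 0.1 -1.5 0 0' 35
```

```text
time_s: 6.18
eef_pos: [544.6, -195.5, 120.2]
tcp_rot: [-3.14, -0.006, 1.626]
contact_force: [-2.5, 10.2, 5.8]
width: 13.5
time_s: 6.55
eef_pos: [545.7, -209.5, 120.2]
tcp_rot: [-3.14, -0.006, 1.627]
contact_force: [-2.4, 10.8, 6.6]
width: 13.6
```

```bash
python3 -m pendant '0.8 0.03 -0.25 0 0; 0.8 0.03 -0.45 0 0; 0.8 0.03 -0.45 0 0' 35
```

```text
time_s: 6.92
eef_pos: [546.2, -213.2, 120.2]
tcp_rot: [-3.14, -0.007, 1.628]
contact_force: [-2.1, 10.9, 5.3]
width: 13.5
```

```bash
python3 -m pendant '0.8 0.5 0.03 0 0; 0.8 1 0.06 0 0; 0.8 1 0.06 0 0' 35; python3 -m pendant '0.8 0.5 0.03 0 0; 0.8 1 0.06 0 0; 0.8 1.25 0.08 0 0; 0.8 1.25 0.08 0 0' 35
```

```text
time_s: 7.3
eef_pos: [556.4, -212.4, 120.2]
tcp_rot: [-3.14, -0.007, 1.628]
contact_force: [-3.2, 11.6, 6.0]
width: 13.4
time_s: 7.8
eef_pos: [568.3, -211.6, 120.2]
tcp_rot: [-3.139, -0.007, 1.628]
contact_force: [-3.8, 11.3, 5.6]
width: 13.8
```

```bash
python3 -m pendant '0.8 0.15 0.01 0 0; 0.8 0.15 0.01 0 0' 35; python3 -m pendant '0.8 -0.02 0.3 0 0; 0.8 -0.04 0.6 0 0; 0.8 -0.05 0.8 0 0; 0.8 -0.05 0.8 0 0' 35
```

```text
time_s: 8.05
eef_pos: [568.5, -211.6, 120.2]
tcp_rot: [-3.137, -0.008, 1.628]
contact_force: [-7.8, 11.9, 10.6]
width: 13.7
time_s: 8.55
eef_pos: [568.1, -203.7, 120.1]
tcp_rot: [-3.137, -0.008, 1.628]
contact_force: [-6.4, 10.1, 8.9]
width: 13.2
```

```bash
python3 -m pendant '0.8 -0.02 0.15 0 0; 0.8 -0.02 0.15 0 0; 0.8 -0.02 0.15 0 0' 35; python3 -m pendant '0.8 -0.02 0.15 0 0; 0.8 -0.02 0.15 0 0; 0.8 -0.02 0.15 0 0' 35
```

```text
time_s: 8.93
eef_pos: [568.0, -202.9, 120.2]
tcp_rot: [-3.137, -0.007, 1.627]
contact_force: [-6.1, 9.5, 8.2]
width: 13.7
time_s: 9.3
eef_pos: [568.0, -202.8, 120.2]
tcp_rot: [-3.138, -0.005, 1.627]
contact_force: [-5.6, 6.6, 6.5]
width: 13.4
```

```bash
python3 -m pendant '0.8 -0.1 0.15 0 0; 0.8 -0.2 0.28 0 0; 0.8 -0.2 0.28 0 0' 35; python3 -m pendant '1.3 0 0 0 0; 1.8 0 0 0 0; 2.4 0 0 0 0; 4 0 0 0 0; 4 0 0 0 0;4 0 0 0 0'; python3 -m pendant '4 0 0 2 0; 4 0 0 6 0; 5 0 0 10 0;5 0 0 14 0;5 0 0 14 0'; python3 - <<'E'
from rig import robot
import cv2,pickle
f=robot.grab_frame('wrist');f['fish']=1;g=robot.grab_frame('top');pickle.dump((f,g),open('w4.pkl','wb'))
k=lambda im,x,y,w,h,s:cv2.resize(im[y:y+h,x:x+w,::-1],None,fx=s,fy=s,interpolation=cv2.INTER_CUBIC)
s=robot.grab_frame('side')
b=k(s['frame'],270,160,100,150,4)
cv2.imwrite('pics/w4.png',cv2.hconcat([b,cv2.resize(k(f['frame'],220,100,180,200,3),(400,600))]))
E
```

```text
time_s: 9.68
eef_pos: [567.9, -202.8, 120.3]
tcp_rot: [3.141, -0.001, 1.625]
contact_force: [1.4, 3.5, -0.0]
width: 13.6
time_s: 10.42
eef_pos: [567.4, -203.4, 120.3]
tcp_rot: [-3.142, 0.0, 1.625]
contact_force: [0.5, 0.1, 0.5]
width: 39.6
time_s: 11.05
eef_pos: [569.7, -204.3, 264.4]
tcp_rot: [3.134, 0.002, 1.625]
contact_force: [-0.3, 0.5, -0.9]
width: 50.3
```

View pics/w4.png

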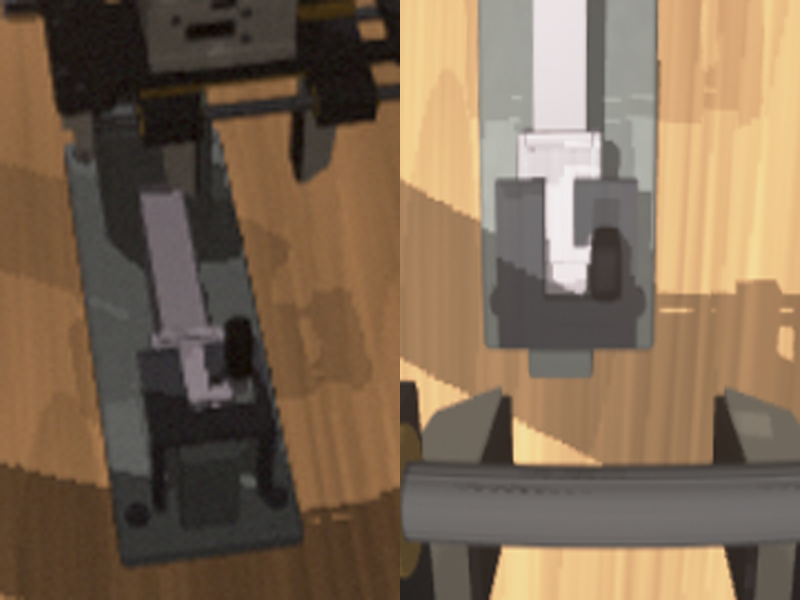

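The handle is hooked in the notch: the black grip sits in the -y notch in both views, at crop (605,262), and the sled front is just ahead of the gate. On to the strip for a closer look.

```bash
python3 -m pendant '6 -2 6 0 0; 6 -4 12 0 0; 6 -6 18 0 0; 6 -8 24 0 0; 6 -10 30 -2 0; 6 -11.4 33.4 -3 0; 6 -11.4 33.4 -3 0; 6 -11.4 33.4 -3 0'; python3 - <<'E'
from rig import robot
from h import *
import cv2,pickle
f=robot.grab_frame('wrist');f['fish']=1;pickle.dump(f,open('w5.pkl','wb'))
t=pickle.load(open('f0.pkl','rb'))
p=proj(f,(455.4,231.8,20));print(p,robot.get_obs()['eef_pos'])
x0,y0=int(p[0])-60,max(int(p[1])-50,0)
h=cv2.cvtColor(f['frame'],cv2.COLOR_RGB2HSV)
m=((h[...,1]<60)&(h[...,2]>110)).astype(np.uint8)[y0:y0+100,x0:x0+120]
cs=cv2.findContours(m,0,2)[0];c=max(cs,key=cv2.contourArea)
r=cv2.minAreaRect(c);b=cv2.boxPoints(r)+[x0,y0]
W=np.array([onz(f,q,20)[:2] for q in b]);print(cv2.contourArea(c),b.round(1).tolist(),W.round(1).tolist())
print('centre',W.mean(0)); 
for i in range(4): e=W[(i+1)%4]-W[i];print(np.hypot(*e).round(1),np.arctan2(e[1],e[0]).round(4))
M=cv2.moments(c);print('tri',tri((f,(M['m10']/M['m00']+x0,M['m01']/M['m00']+y0)),(t['top'],(224.5,249.7))))
im=f['frame'][y0:y0+100,x0:x0+120,::-1].copy();mm=cv2.cvtColor(m*255,cv2.COLOR_GRAY2BGR)
cv2.imwrite('pics/w5.png',cv2.resize(cv2.hconcat([im,mm]),None,fx=3.3,fy=3.3,interpolation=cv2.INTER_CUBIC))
E
```

```text
time_s: 12.2
eef_pos: [453.1, 129.9, 229.5]
tcp_rot: [-3.14, 0.001, 1.625]
contact_force: [-0.2, -0.3, 0.6]
width: 60.1
[321.57628428  96.75612561] [453.63439698 129.3249469  229.84187166]
1365.0 [[307.0, 71.0], [336.0, 71.0], [336.0, 120.0], [307.0, 120.0]] [[435.9, 263.2], [471.1, 265.3], [474.6, 204.2], [439.3, 202.1]]
centre [455.23227678 233.68350742]
35.3 0.0608
61.3 -1.514
35.4 -3.0827
61.2 1.6257
tri (array([455.58401096, 234.23539561,  10.3851253 ]), [0.2, 0.2])
```

View pics/w5.png

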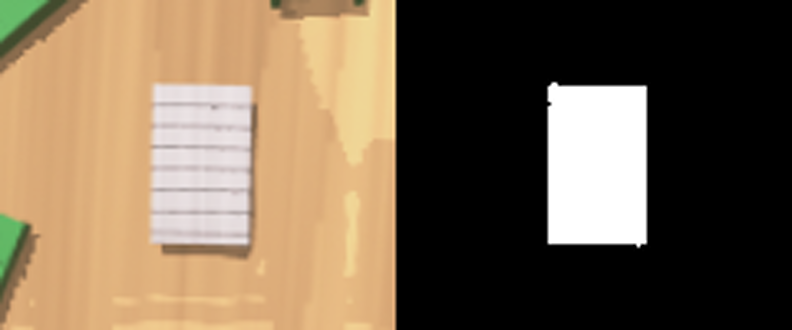

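The strip measures 61 x 35 mm at (455.3, 233.3). Its yaw is about 1.626, which already matches the tool. I'll descend and grip it gently.

```bash
python3 -m pendant '5.2 0.2 5 0 0; 5.2 0.2 10.3 -2 0; 5.2 0.2 10.3 -8 0; 5.2 0.2 10.3 -14 0; 5.2 0.2 10.3 -18 0; 5.2 0.2 10.3 -20 0; 5.2 0.2 10.3 -20.8 0; 5.2 0.2 10.3 -21.1 0; 5.2 0.2 10.3 -21.1 0' 8; python3 -m pendant '4.4 0 0 0 0; 3.8 0 0 0 0; 3.2 0 0 0 0; 3.2 0 0 0 0; 3.2 0 0 0 0; 3.2 0 0 0 0' 8
```

```text
time_s: 13.38
eef_pos: [456.4, 233.7, 20.1]
tcp_rot: [3.14, -0.001, 1.624]
contact_force: [1.0, 0.3, 0.5]
width: 51.9
time_s: 14.12
eef_pos: [455.4, 233.7, 19.3]
tcp_rot: [-3.142, 0.0, 1.625]
contact_force: [0.8, 1.0, -0.5]
width: 32.0
```

Opening reads 32.0 where 36 was expected, so I'll look before going on.

```bash
python3 - <<'E'
from rig import robot
import cv2
k=lambda im,x,y,w,h,s:cv2.resize(im[y:y+h,x:x+w,::-1],None,fx=s,fy=s,interpolation=cv2.INTER_CUBIC)
f=robot.grab_frame('wrist')['frame'];s=robot.grab_frame('side')['frame']
cv2.imwrite('pics/w6.png',cv2.hconcat([k(f,220,150,200,200,2),k(s,220,100,100,100,4)]))
print(robot.get_obs()['width'])
E
```

```text
32.07003321627604
```

View pics/w6.png

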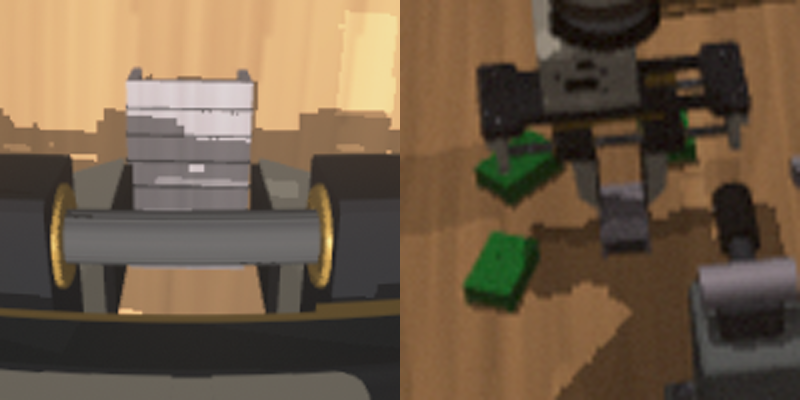

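```bash
python3 -m pendant '3 0 0 0 0; 3 0 0 0 0; 3 0 0 0 0' 8
```

```text
time_s: 14.6
eef_pos: [455.4, 233.7, 19.3]
tcp_rot: [-3.142, -0.0, 1.625]
contact_force: [-0.0, 0.0, -0.2]
width: 30.1
```

```bash
python3 - <<'E'
from rig import robot
import cv2,pickle
import numpy as np
f=robot.grab_frame('wrist');f['fish']=1;pickle.dump(f,open('w7.pkl','wb'))
a=cv2.imread('pics/w6.png')[:,:400];a=cv2.resize(a,(200,200),interpolation=cv2.INTER_AREA)[:,:,::-1]
b=f['frame'][150:350,220:420]
for r in (45,52,60,70,78,88,92,98,104,140,146):
    for n,i in(('6',a),('7',b)):
        g=i[r].astype(int);sat=g.max(1)-g.min(1);m=(sat<25)&(g.mean(1)>75)
        x=np.where(m[50:140])[0]+50;print(r,n,x.min() if len(x) else 0,x.max() if len(x) else 0,end=' | ')
    print()
x=np.abs(a.astype(int)-b).sum(2);print('changed px',(x>60).sum(), 'cols',np.where((x>60).sum(0)>3)[0])
from h import *
for z in(20,):
  for c in((283,192),(348,192),(285,250),(345,250)): print(c,onz(f,c,z).round(1))
E
```

```text
45 6 64 125 | 45 7 64 125 | 
52 6 64 124 | 52 7 64 124 | 
60 6 64 124 | 60 7 64 124 | 
70 6 64 124 | 70 7 64 124 | 
78 6 64 124 | 78 7 64 124 | 
88 6 50 139 | 88 7 50 139 | 
92 6 50 139 | 92 7 50 139 | 
98 6 50 139 | 98 7 50 139 | 
104 6 50 139 | 104 7 50 139 | 
140 6 50 51 | 140 7 50 139 | 
146 6 50 51 | 146 7 50 139 | 
changed px 1959 cols [ 22  23  24  25  26  27  28  29  30  31  32  33  34  35  36  37  38  39
  40  41  42  43  44  48  49  50  51  52  53  54  56  57  58  59  60  61
  62  63  64  65  66  67  68  88  89  90  91  92  93  94  95 122 123 124
 125 126 127 128 129 130 131 132 133 134 135 136 137 138 139 147 148 149
 150 151 152 153 154 155 156 157 158 159 160 161 162 163 164 165 166 167
 168 190 191 192 193]
(283, 192) [436.  261.7  20. ]
(348, 192) [473.1 263.7  20. ]
(285, 250) [438.2 225.9  20. ]
(345, 250) [474.4 227.9  20. ]
```

```bash
python3 - <<'E'
from rig import robot
import cv2,pickle
f=pickle.load(open('w7.pkl','rb'));o=robot.get_obs();print(robot.tip_reach,o['width'],o['eef_pos'],o['contact_force'])
s=robot.grab_frame('side')['frame']
k=lambda im,x,y,w,h,s:cv2.resize(im[y:y+h,x:x+w,::-1],None,fx=s,fy=s,interpolation=cv2.INTER_CUBIC)
cv2.imwrite('pics/w7.png',cv2.hconcat([k(f['frame'],260,180,110,150,4),k(s,250,125,60,100,6)[:600]]))
E
```

```text
14.0 30.296214294058785 [455.41129735 233.69672041  19.29979881] [-0.18564479  0.47178703  0.2854229 ]
```

View pics/w7.png

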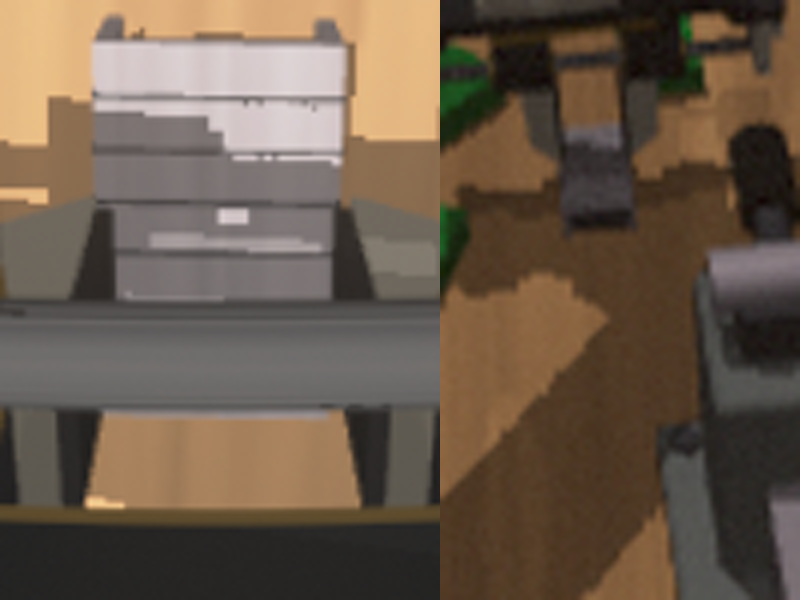

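```bash
python3 - <<'E'
import pickle
from h import *
f=pickle.load(open('w7.pkl','rb'))
for z in(5,12,20,26,34):
    print(z,proj(f,(455.4-15,243.3+.0,z)).round(1),proj(f,(455.4+15,243.3,z)).round(1))
print('seen (288.7,231.3) (343,231.3)'); print(f['T'].round(3).tolist())
E
```

```text
5 [291.4 215.6] [338.7 218.1]
12 [290.5 218.9] [339.5 221.5]
20 [289.5 222.9] [340.5 225.6]
26 [288.7 226.2] [341.3 229. ]
34 [287.5 230.9] [342.5 233.8]
seen (288.7,231.3) (343,231.3)
[[0.998, 0.054, 0.014, 452.377], [0.056, -0.968, -0.246, 300.396], [0.0, 0.247, -0.969, 192.33], [0.0, 0.0, 0.0, 1.0]]
```

```bash
python3 - <<'E'
import pickle
from h import *
s=pickle.load(open('f0.pkl','rb'))['side']
q=lambda P:((proj(s,P)-[250,125])*6+[440,0]).round(0)
for z in(5,20,30):
    print(z,'L inner near',q((440.4,224,z)),'L outer near',q((421,224,z)),'R inner',q((470.4,224,z)),'R outer',q((489,224,z)))
print('strip near end top L,R', q((439.3,203,20)),q((474.6,205,20)),'foot',q((439.3,203,0)),q((474.6,205,0)),'far top',q((436,263,20)),q((471,265,20)))
E
```

```text
5 L inner near [566. 199.] L outer near [528. 201.] R inner [625. 194.] R outer [662. 192.]
20 L inner near [564. 177.] L outer near [525. 180.] R inner [623. 173.] R outer [660. 170.]
30 L inner near [562. 162.] L outer near [524. 165.] R inner [622. 158.] R outer [659. 156.]
strip near end top L,R [563. 206.] [634. 198.] foot [566. 235.] [636. 227.] far top [553. 125.] [621. 118.]
```

Both views put the fingertips near z = 32, while the state implies 5. The 30 mm opening with no contact also means the pads stand above the crown. I'll open, then lower in small steps watching the force.

```bash
python3 -m pendant '5.2 0 0 0 0; 5.2 0 0 0 0; 5.2 0 0 0 0; 5.2 0 0 -0.3 0; 5.2 0 0 -0.3 0' 8;  python3 -m pendant '5.2 0 0 -0.3 0; 5.2 0 0 -0.3 0'; python3 -m pendant '5.2 0 0 -0.3 0; 5.2 0 0 -0.3 0'; python3 - <<'E'
from rig import robot
import pickle
d={n:robot.grab_frame(n) for n in('side','wrist')};d['wrist']['fish']=1
pickle.dump(d,open('w8.pkl','wb'));print(robot.get_obs()['joint_positions'],robot.get_obs()['eef_pos'])
E
```

```text
time_s: 15.32
eef_pos: [455.2, 233.6, 16.0]
tcp_rot: [-3.141, 0.0, 1.625]
contact_force: [0.8, -1.2, -0.6]
width: 51.6
time_s: 15.58
eef_pos: [455.2, 233.6, 13.0]
tcp_rot: [-3.141, 0.0, 1.625]
contact_force: [0.2, 0.5, -0.4]
width: 52.0
time_s: 15.82
eef_pos: [455.2, 233.6, 10.1]
tcp_rot: [-3.141, 0.0, 1.625]
contact_force: [0.6, -0.3, 1.1]
width: 52.1
[-0.50136774  0.52861698 -0.03063455  2.03671687  0.02828103  0.57671532
 -0.49754358] [455.40264456 233.68529468  10.26813139]
```

The TCP reads 10 with no bench contact, so the tips really do stand about 25 mm higher than stated. Continuing down carefully.

```bash
for i in 1; do python3 -m pendant '5.2 0 0 -0.4 0; 5.2 0 0 -0.4 0'; python3 -m pendant '5.2 0 0 -0.4 0; 5.2 0 0 -0.4 0';python3 -m pendant '5.2 0 0 -0.4 0; 5.2 0 0 -0.4 0'; done; python3 -m pendant '4.4 0 0 0 0; 3.8 0 0 0 0; 3.4 0 0 0 0; 3.4 0 0 0 0; 3.4 0 0 0 0' 6
```

```text
time_s: 16.18
eef_pos: [455.2, 233.6, 6.0]
tcp_rot: [-3.141, 0.0, 1.625]
contact_force: [-0.3, 0.2, -0.3]
width: 51.6
time_s: 16.42
eef_pos: [455.1, 233.5, 2.0]
tcp_rot: [-3.141, 0.0, 1.625]
contact_force: [0.4, -0.1, -0.2]
width: 52.1
time_s: 16.68
eef_pos: [455.2, 233.6, -2.0]
tcp_rot: [-3.141, 0.0, 1.625]
contact_force: [-0.2, -0.7, -0.1]
width: 51.9
time_s: 17.3
eef_pos: [455.4, 233.7, -1.6]
tcp_rot: [-3.141, 0.0, 1.625]
contact_force: [-0.9, -0.2, 1.1]
width: 35.6
```

```bash
python3 -m pendant '4.2 0 0 0 0; 4.2 0 0 0 0; 4.2 0 0 -0.3 0; 4.2 0 0 -0.3 0'; python3 -m pendant '4.2 0 0 -0.3 0; 4.2 0 0 -0.3 0'; python3 -m pendant '3.4 0 0 0 0; 3.4 0 0 0 0; 3.4 0 0 0 0; 3.4 0 0 0 0' 8;  python3 -m pendant '3.4 0 0 1 0; 3.4 0 0 4 0; 3.4 0 0 8 0; 3.4 0 0 11 0; 3.4 0 0 11 0'; python3 - <<'E'
from rig import robot
import pickle,cv2
d={n:robot.grab_frame(n) for n in('side','wrist')};d['wrist']['fish']=1
pickle.dump(d,open('w9.pkl','wb'));o=robot.get_obs();print(o['eef_pos'],o['width'])
k=lambda im,x,y,w,h,s:cv2.resize(im[y:y+h,x:x+w,::-1],None,fx=s,fy=s,interpolation=cv2.INTER_CUBIC)
cv2.imwrite('pics/w9.png',cv2.hconcat([k(d['wrist']['frame'],260,170,110,150,4),k(d['side']['frame'],240,75,60,100,6)]))
E
```

```text
time_s: 17.8
eef_pos: [455.2, 233.6, -5.0]
tcp_rot: [-3.141, 0.0, 1.625]
contact_force: [0.1, -0.5, -0.1]
width: 42.5
time_s: 18.05
eef_pos: [455.2, 233.6, -8.0]
tcp_rot: [-3.141, 0.0, 1.625]
contact_force: [-0.6, 0.3, -0.4]
width: 42.2
time_s: 18.55
eef_pos: [455.4, 233.7, -7.7]
tcp_rot: [-3.142, 0.0, 1.625]
contact_force: [-0.1, -0.7, -0.7]
width: 36.0
time_s: 19.18
eef_pos: [457.6, 234.9, 105.5]
tcp_rot: [3.136, -0.003, 1.625]
contact_force: [0.3, 0.2, -0.9]
width: 35.6
[455.37761246 233.64980345 102.63741739] 35.87672087521788
```

View pics/w9.png

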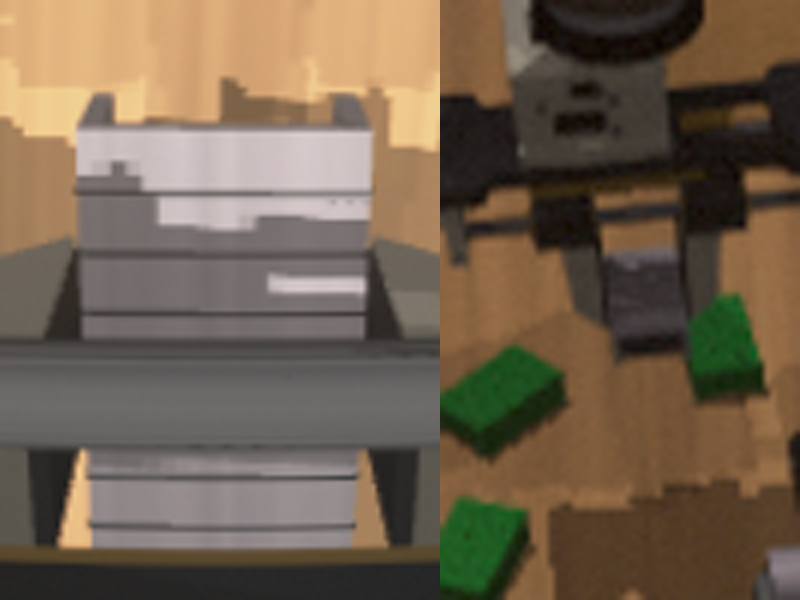

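The strip is held level in the jaws (crop centre (225,260)), and its feet stand about 8 mm above the TCP reading. I'll lift over the lever and go above the rail.

```bash
python3 -m pendant '3.4 0 0 4 0; 3.4 0 0 8 0; 3.4 0 -2 10 0; 3.4 2 -6 10.5 0; 3.4 3.5 -11 10.5 0; 3.4 5 -17 10.5 0; 3.4 6.5 -23 10.5 0; 3.4 7.5 -28.5 10.5 0; 3.4 8.37 -33 10.5 0.008; 3.4 8.37 -34 10.5 0.008' 9; python3 -m pendant '3.4 0 0 -2 0; 3.4 0 0 -5 0; 3.4 0 0 -8 0; 3.4 0 0 -10 0; 3.4 0 0 -11 0; 3.4 0 0 -11 0;3.4 0 0 -11 0'; python3 - <<'E'
from rig import robot
import pickle,cv2
d={n:robot.grab_frame(n) for n in('side','top','wrist')};d['wrist']['fish']=1
pickle.dump(d,open('w10.pkl','wb'));o=robot.get_obs();print(o['eef_pos'],o['tcp_rot'],o['width'])
k=lambda im,x,y,w,h,s:cv2.resize(im[y:y+h,x:x+w,::-1],None,fx=s,fy=s,interpolation=cv2.INTER_CUBIC)
cv2.imwrite('pics/w10.png',cv2.hconcat([k(d['wrist']['frame'],250,140,130,200,3),k(d['side']['frame'],280,180,75,120,5)]))
E
```

```text
time_s: 20.52
eef_pos: [538.0, -110.7, 205.7]
tcp_rot: [-3.139, 0.002, 1.627]
contact_force: [0.1, 0.3, -0.3]
width: 35.5
time_s: 21.4
eef_pos: [539.7, -106.1, 97.9]
tcp_rot: [3.141, 0.0, 1.633]
contact_force: [-0.3, -0.5, -0.2]
width: 35.6
[ 539.81601914 -106.35066468   98.19648753] [3.13998719e+00 2.12378059e-04 1.63284247e+00] 36.00968601732553
```

View pics/w10.png

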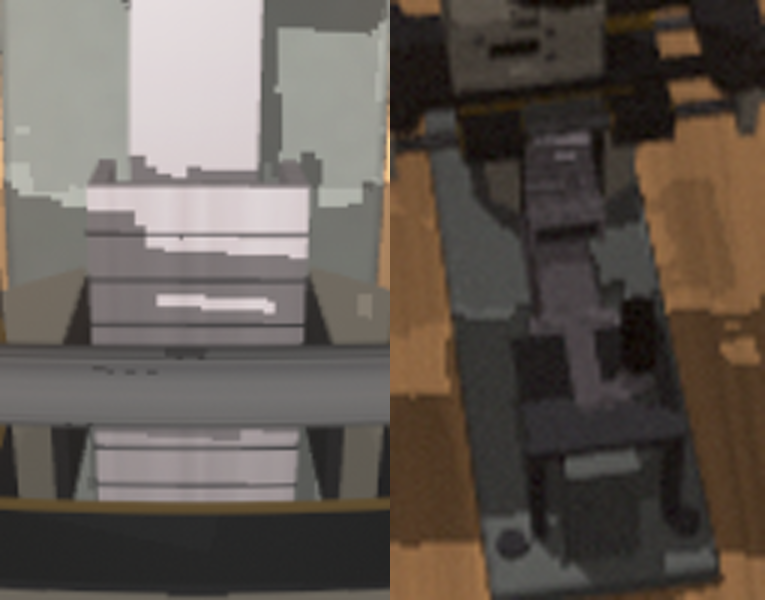

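```bash
python3 - <<'E'
import pickle
from h import *
f=pickle.load(open('w10.pkl','rb'))['wrist']
A=lambda x,y,z:onz(f,(250+(x+.5)/3-.5,140+(y+.5)/3-.5),z)[:2]
O=np.array([540.3,-118.2]);s=np.array([-.0621,.9981]);n=np.array([-.9981,-.0621])
st=lambda p:np.round([(p-O)@s,(p-O)@n],1)
# subpixel edges on frame rows
g=cv2.cvtColor(f['frame'],cv2.COLOR_RGB2GRAY).astype(int)
for r in(145,155,165,175,185): 
    row=g[r,270:360];d=np.diff(row);l=270+d[:40].argmax()+.5;rr=270+40+d[40:].argmin()+.5
    print(r,l,rr,st(onz(f,(l,r),80)[:2]),st(onz(f,(rr,r),80)[:2]))
for z in(120,126,130):print(z,[st(A(x,y,z)) for x,y in((88,187),(309,187),(87,235),(308,235))])
for z in(120,126,130):print(z,[st(A(x,y,z)) for x,y in((97,470),(297,470))])
print('tcp',st(np.array([539.8,-106.35])))
E
```

```text
145 292.5 336.5 [66.4 13.1] [ 66.4 -14. ]
155 292.5 336.5 [60.2 13.2] [ 60.2 -14.1]
165 292.5 336.5 [53.9 13.2] [ 53.9 -14.2]
175 292.5 336.5 [47.6 13.3] [ 47.6 -14.2]
185 292.5 335.5 [41.2 13.4] [ 41.2 -13.7]
120 [array([40.3, 17.5]), array([ 40.3, -19.8]), array([31.8, 17.9]), array([ 31.8, -19.9])]
126 [array([41.8, 16.7]), array([ 41.8, -19.1]), array([33.7, 17.1]), array([ 33.7, -19.2])]
130 [array([42.8, 16.3]), array([ 42.9, -18.6]), array([34.9, 16.7]), array([ 34.9, -18.7])]
120 [array([-14.9,  17.9]), array([-14.9, -19.9])]
126 [array([-11.2,  17.2]), array([-11.2, -19.2])]
130 [array([-8.7, 16.7]), array([ -8.7, -18.7])]
tcp [11.9 -0.2]
```

Strip centre is at y = -1.1 and the rail centre at -0.4, with no yaw difference. I'll shift 0.7 mm, then lower with force checks.

```bash
python3 -m pendant '3.4 -0.07 0 -0.6 0; 3.4 -0.07 0 -1.4 0; 3.4 -0.07 0 -1.9 0; 3.4 -0.07 0 -2.2 0; 3.4 -0.07 0 -2.2 0'; python3 -m pendant '3.4 0 0 -0.3 0; 3.4 0 0 -0.6 0;3.4 0 0 -0.6 0'; python3 -m pendant '3.4 0 0 -0.3 0; 3.4 0 0 -0.6 0;3.4 0 0 -0.6 0'
```

```text
time_s: 22.18
eef_pos: [538.2, -106.3, 74.9]
tcp_rot: [-3.141, -0.0, 1.633]
contact_force: [-0.8, -0.5, -0.8]
width: 35.9
time_s: 22.55
eef_pos: [538.2, -106.3, 69.1]
tcp_rot: [-3.141, -0.0, 1.633]
contact_force: [-0.3, 0.5, -0.9]
width: 36.5
time_s: 22.92
eef_pos: [538.1, -106.2, 63.0]
tcp_rot: [-3.141, -0.0, 1.633]
contact_force: [-0.1, -0.1, -0.9]
width: 35.9
```

```bash
python3 -m pendant '3.4 0 0 -0.3 0; 3.4 0 0 -0.5 0;3.4 0 0 -0.5 0'; python3 -m pendant '3.4 0 0 -0.2 0; 3.4 0 0 -0.2 0'; python3 -m pendant '3.4 0 0 -0.1 0; 3.4 0 0 -0.1 0'
```

```text
time_s: 23.3
eef_pos: [538.2, -106.3, 58.1]
tcp_rot: [-3.141, -0.0, 1.633]
contact_force: [-0.2, -0.0, -0.3]
width: 35.8
time_s: 23.55
eef_pos: [538.3, -106.3, 56.2]
tcp_rot: [-3.141, -0.0, 1.633]
contact_force: [0.3, 0.9, -1.1]
width: 36.0
time_s: 23.8
eef_pos: [538.5, -106.3, 55.3]
tcp_rot: [3.141, -0.0, 1.633]
contact_force: [0.7, -0.4, -1.2]
width: 35.9
```

```bash
python3 -m pendant '3.4 0 0 -0.1 0; 3.4 0 0 -0.1 0'; python3 -m pendant '3.9 0 0 0 0; 4.4 0 0 0 0; 5 0 0 0 0; 5 0 0 0 0; 5 0 0 0 0';  python3 -m pendant '5 0 0 2 0; 5 0 0 5 0; 5 0 -3 9 0; 5 0 -7 12 0; 5 0 -10 15 0; 5 0 -10 15 0; 5 0 -10 15 0'; python3 - <<'E'
from rig import robot
import pickle,cv2
from h import *
d={n:robot.grab_frame(n) for n in('side','top','wrist')};d['wrist']['fish']=1
pickle.dump(d,open('w11.pkl','wb'));o=robot.get_obs();print(o['eef_pos'],o['tcp_rot'],o['width'])
f=d['wrist'];c=cv2.cvtColor(f['frame'],cv2.COLOR_RGB2HSV)
O=np.array([540.3,-118.2]);s=np.array([-.0621,.9981]);n=np.array([-.9981,-.0621])
for x in range(-45,84,6):
    # width profile of bright low-sat region across rail at z=83
    ys=np.arange(-26,26.1,.5);v=[]
    for y in ys:
        P=O+s*x+n*y;u=proj(f,(P[0],P[1],83)).round().astype(int)
        v.append(c[u[1],u[0]] if 0<=u[0]<640 and 0<=u[1]<400 else [0,0,0])
    v=np.array(v);m=(v[:,1]<40)&(v[:,2]>130);print(x,ys[m].min() if m.any() else None,ys[m].max() if m.any() else None,m.sum()/2,u)
E
```

```text
time_s: 24.05
eef_pos: [538.5, -106.3, 55.2]
tcp_rot: [3.141, -0.0, 1.633]
contact_force: [-3.6, 1.5, 7.6]
width: 36.0
time_s: 24.68
eef_pos: [538.4, -106.3, 54.3]
tcp_rot: [-3.142, -0.0, 1.633]
contact_force: [0.1, -0.2, -0.4]
width: 50.0
time_s: 25.55
eef_pos: [538.1, -205.2, 203.6]
tcp_rot: [-3.141, -0.001, 1.633]
contact_force: [-0.0, -0.1, -0.4]
width: 50.1
[ 537.86182759 -204.38846177  202.93427095] [-3.13935190e+00 -1.51954917e-03  1.63500308e+00] 49.96851362438161
-45 -26.0 26.0 52.5 [296 153]
-39 -26.0 26.0 49.5 [296 146]
-33 -26.0 26.0 48.5 [296 140]
-27 -26.0 26.0 44.0 [296 134]
-21 -26.0 26.0 45.0 [296 127]
-15 -26.0 26.0 49.5 [296 121]
-9 -26.0 26.0 48.5 [296 115]
-3 -26.0 26.0 49.5 [296 108]
3 -26.0 26.0 50.0 [296 102]
9 -26.0 26.0 49.0 [296  96]
15 -26.0 26.0 48.0 [296  90]
21 -26.0 26.0 50.0 [296  83]
27 -26.0 26.0 52.5 [296  77]
33 -26.0 26.0 52.5 [296  71]
39 -26.0 26.0 52.5 [296  65]
45 -22.0 26.0 43.5 [296  59]
51 -13.5 26.0 37.0 [296  53]
57 -14.5 26.0 31.5 [296  47]
63 -14.5 26.0 28.5 [296  41]
69 -13.5 13.0 27.0 [296  35]
75 -12.5 11.5 24.5 [296  29]
81 None None 0.0 [296  24]
```

Touchdown came at TCP z 55.2, as predicted for feet at z = 63, and the strip is released. The picture budget is used, so I'll check the seat numerically with a tighter brightness mask.

```bash
cat > seat.py <<'E'
from h import *
O=np.array([540.3,-118.2]);s=np.array([-.0621,.9981]);n=np.array([-.9981,-.0621])
def prof(f,z=83,xs=range(-57,84,6)):
    g=f['frame'].astype(int)
    for x in xs:
        ys=np.arange(-30,30.1,1);V=[]
        for y in ys:
            P=O+s*x+n*y;u=proj(f,(P[0],P[1],z)).round().astype(int)
            V.append(g[u[1],u[0]] if 0<=u[0]<640 and 0<=u[1]<400 else [0,0,0])
        V=np.array(V);pink=V[:,0]-V[:,1]  # steel is slightly pink, base greenish grey
        print('%4d '%x+''.join('X' if p[0]-p[1]>20 else 'K' if p.max()<60 else '#' if p[0]-p[1]>3 else '.' for p in V))
E
python3 - <<'E'
import pickle;from seat import *
d=pickle.load(open('w11.pkl','rb'));prof(d['wrist'])
E
```

```text
-57 .........#######################################..###........
 -51 ........########################################..###........
 -45 .........#######################################..###........
 -39 .................############################................
 -33 .................############################................
 -27 .................############################................
 -21 .................############################................
 -15 .............####################################............
  -9 ............#####################################............
  -3 ............#####################################............
   3 ............#####################################............
   9 .............####################################............
  15 .............####################################............
  21 ............#####################################............
  27 .............####################################............
  33 .............####################################............
  39 ............#####################################............
  45 .................###########################.................
  51 .................###########################.................
  57 ................############################.................
  63 ................############################.................
  69 ..#.#..####.....#############################.....##.######..
  75 ####...#.........###########################..........#######
  81 #..........................................#......##.##..####
```

The strip straddles the rail, centred (y ±18) and straight, from x ≈ -18 to 42, with the sled clear behind it. I'll go back to the hooked handle, holding it a little lower than before.

```bash
python3 -m pendant '5 1.5 0.1 0 0; 5 2.95 0.1 0 -0.005; 5 2.95 0.1 -3 -0.005; 5 2.95 0.1 -6 -0.005; 5 2.95 0.1 -8 -0.005; 5 2.95 0.1 -8.9 -0.005; 5 2.95 0.1 -8.9 -0.005'; python3 -m pendant '4 0 0 0 0; 3 0 0 0 0; 2 0 0 0 0; 0.8 0 0 0 0; 0.8 0 0 0 0; 0.8 0 0 0 0; 0.8 0 0 0 0;0.8 0 0 0 0' 35
```

```text
time_s: 26.58
eef_pos: [568.2, -205.0, 114.8]
tcp_rot: [-3.141, -0.0, 1.628]
contact_force: [-0.4, 0.2, 0.7]
width: 49.9
time_s: 27.58
eef_pos: [568.0, -205.4, 115.6]
tcp_rot: [3.141, 0.0, 1.628]
contact_force: [-1.2, 0.6, 4.8]
width: 13.8
```

```bash
python3 -m pendant '0.8 0.02 -0.4 0 0; 0.8 0.05 -0.8 0 0; 0.8 0.05 -0.8 0 0' 35; python3 -m pendant '0.8 0.02 -0.3 0 0; 0.8 0.03 -0.4 0 0; 0.8 0.03 -0.4 0 0' 35
```

```text
time_s: 27.95
eef_pos: [568.2, -208.2, 115.6]
tcp_rot: [-3.14, -0.006, 1.63]
contact_force: [-4.2, 10.4, 10.4]
width: 13.7
time_s: 28.32
eef_pos: [568.4, -211.7, 115.6]
tcp_rot: [-3.14, -0.007, 1.631]
contact_force: [-4.3, 11.7, 10.9]
width: 13.7
```

```bash
python3 -m pendant '0.8 0.02 -0.2 0 0; 0.8 0.02 -0.32 0 0; 0.8 0.02 -0.32 0 0; 0.8 0.02 -0.32 0 0' 35
```

```text
time_s: 28.82
eef_pos: [568.5, -214.8, 115.5]
tcp_rot: [-3.139, -0.007, 1.631]
contact_force: [-5.0, 11.8, 12.2]
width: 13.4
```

```bash
python3 -m pendant '0.8 -0.5 -0.03 0 0; 0.8 -1 -0.06 0 0; 0.8 -1 -0.06 0 0' 35; python3 -m pendant '0.8 -0.5 -0.03 0 0; 0.8 -1 -0.06 0 0; 0.8 -1 -0.06 0 0' 35
```

```text
time_s: 29.2
eef_pos: [558.8, -215.3, 115.6]
tcp_rot: [-3.14, -0.007, 1.631]
contact_force: [-3.0, 11.5, 10.5]
width: 14.1
time_s: 29.58
eef_pos: [549.0, -215.9, 115.6]
tcp_rot: [-3.141, -0.007, 1.631]
contact_force: [-3.5, 10.6, 9.9]
width: 13.4
```

```bash
python3 -m pendant '0.8 -0.15 -0.01 0 0; 0.8 -0.15 -0.01 0 0;0.8 -0.15 -0.01 0 0' 35; python3 -m pendant '0.8 -0.1 -0.01 0 0; 0.8 -0.1 -0.01 0 0;0.8 -0.1 -0.01 0 0' 35
```

```text
time_s: 29.95
eef_pos: [547.8, -216.0, 115.5]
tcp_rot: [-3.141, -0.007, 1.631]
contact_force: [-2.1, 11.5, 9.8]
width: 13.7
time_s: 30.32
eef_pos: [546.9, -216.0, 115.6]
tcp_rot: [-3.141, -0.007, 1.631]
contact_force: [-3.2, 11.6, 10.0]
width: 13.8
```

```bash
python3 -m pendant '0.8 -0.08 0.5 0 0; 0.8 -0.14 1.3 0 0; 0.8 -0.19 2 0 0; 0.8 -0.19 2 0 0' 35; python3 -m pendant '0.8 -0.05 0.7 0 0; 0.8 -0.09 1.4 0 0; 0.8 -0.12 2 0 0; 0.8 -0.12 2 0 0' 35
```

```text
time_s: 30.82
eef_pos: [544.9, -195.8, 115.6]
tcp_rot: [-3.141, -0.007, 1.632]
contact_force: [-2.9, 11.5, 8.5]
width: 13.8
time_s: 31.32
eef_pos: [543.7, -176.6, 115.6]
tcp_rot: [-3.141, -0.006, 1.631]
contact_force: [-1.3, 9.6, 8.9]
width: 13.8
```

```bash
python3 -m pendant '0.8 -0.04 0.5 0 0; 0.8 -0.07 1 0 0; 0.8 -0.1 1.5 0 0; 0.8 -0.1 1.5 0 0' 35; python3 -m pendant '0.8 -0.03 0.4 0 0; 0.8 -0.06 0.8 0 0; 0.8 -0.07 1.2 0 0; 0.8 -0.07 1.2 0 0' 35; python3 -m pendant '0.8 -0.02 0.2 0 0; 0.8 -0.02 0.3 0 0; 0.8 -0.02 0.3 0 0' 35
```

```text
time_s: 31.82
eef_pos: [542.6, -162.3, 115.6]
tcp_rot: [-3.141, -0.005, 1.631]
contact_force: [-2.1, 9.3, 7.6]
width: 13.9
time_s: 32.33
eef_pos: [541.8, -150.8, 115.6]
tcp_rot: [-3.141, -0.004, 1.631]
contact_force: [-2.5, 8.5, 7.7]
width: 13.8
time_s: 32.7
eef_pos: [541.6, -148.3, 115.6]
tcp_rot: [-3.141, -0.004, 1.63]
contact_force: [-2.7, 6.9, 7.8]
width: 13.5
```

```bash
python3 -m pendant '0.8 -0.02 0.2 0 0; 0.8 -0.02 0.3 0 0; 0.8 -0.02 0.3 0 0' 35; python3 -m pendant '0.8 0 0.2 0 0; 0.8 0 0.2 0 0; 0.8 0 0.2 0 0' 35; python3 -m pendant '0.8 0 0.1 0 0; 0.8 0 0.1 0 0; 0.8 0 0.1 0 0' 35
```

```text
time_s: 33.08
eef_pos: [541.4, -145.4, 115.6]
tcp_rot: [-3.141, -0.004, 1.63]
contact_force: [-2.1, 6.6, 8.0]
width: 13.8
time_s: 33.45
eef_pos: [541.3, -144.1, 115.6]
tcp_rot: [-3.141, -0.003, 1.63]
contact_force: [-2.1, 5.1, 7.3]
width: 13.3
time_s: 33.83
eef_pos: [541.3, -144.0, 115.6]
tcp_rot: [-3.141, -0.002, 1.629]
contact_force: [-2.2, 4.5, 6.1]
width: 13.6
```

It has stopped at travel ≈ 58.5 with the force dropping, so the strip is home. I'll relieve the remaining force and let go.

```bash
python3 -m pendant '0.8 0 0.1 0 0; 0.8 0 0.2 0 0; 0.8 0 0.2 0 0' 35; python3 -m pendant '1.3 0 0 0 0; 2 0 0 0 0; 3 0 0 0 0; 4.5 0 0 0 0; 4.5 0 0 0 0;4.5 0 0 0 0'; python3 -m pendant '4.5 0 0 2 0; 4.5 0 0 6 0; 5 0 -3 10 0; 5 0 -7 10 0; 5 0 -11 10 0; 5 0 -11 10 0; 5 0 -11 10 0'; python3 - <<'E'
from rig import robot
import pickle
from seat import *
d={n:robot.grab_frame(n) for n in('side','top','wrist')};d['wrist']['fish']=1
pickle.dump(d,open('w12.pkl','wb'));o=robot.get_obs();print(o['eef_pos'],o['contact_force'],o['time_s'])
prof(d['wrist'],83,range(-60,90,3))
t0=pickle.load(open('f0.pkl','rb'))['top']['frame'].astype(int)
# other things unmoved: top-view differences
x=np.abs(t0-d['top']['frame']).sum(2)
for nme,(u,v,w,h) in dict(narrow=(200,178,38,24),jar=(312,98,36,38),hammer=(165,112,110,44),tape=(465,258,36,44),g1=(170,222,34,26),g2=(180,265,34,32),g3=(225,272,36,30)).items(): print(nme,(x[v:v+h,u:u+w]>90).mean().round(3))
E
```

```text
time_s: 34.2
eef_pos: [541.3, -143.8, 115.6]
tcp_rot: [3.141, -0.0, 1.628]
contact_force: [-1.8, 1.4, 5.2]
width: 13.5
time_s: 34.95
eef_pos: [541.3, -143.9, 115.3]
tcp_rot: [-3.142, -0.0, 1.628]
contact_force: [-0.0, -0.1, 0.1]
width: 44.8
time_s: 35.83
eef_pos: [541.2, -253.1, 215.0]
tcp_rot: [-3.141, -0.001, 1.628]
contact_force: [1.3, 1.0, 0.9]
width: 50.0
[ 541.62095177 -252.13220656  215.16183113] [-0.13151869 -0.28614411  0.11053869] 35.975
 -60 ..................###########################......##....####
 -57 .................############################................
 -54 .................############################................
 -51 .................############################................
 -48 .................############################................
 -45 .................############################................
 -42 .................############################................
 -39 ..................###########################................
 -36 ......#..........############################................
 -33 ...........##.#..#######################
[... 2067 characters left out ...]
#####################..#.###...
  63 .################################################..##...#.#..
  66 KKKKKKKKKKKKKKKKKKKKKKKKKKKKKKKKKKKKKKKKKKKKKKKKKKKKKKKKKKKKK
  69 KKKKKKKKKKKKKKKKKKKKKKKKKKKKKKKKKKKKKKKKKKKKKKKKKKKKKKKKKKKKK
  72 KKKKKKKKKKKKKKKKKKKKKKKKKKKKKKKKKKKKKKKKKKKKKKKKKKKKKKKKKKKKK
  75 KKKKKKKKKKKKKKKKKKKKKKKKKKKKKKKKKKKKKKKKKKKKKKKKKKKKKKKKKKKKK
  78 KKKKKKKKKKKKKKKKKKKKKKKKKKKKKKKKKKKKKKKKKKKKKKKKKKKKKKKKKKKKK
  81 KKKKKKKKKKKKKKKKKKKKKKKKKKKKKKKKKKKKKKKKKKKKKKKKKKKKKKKKKKKKK
  84 KKKKKKKKKKKKKKKKKKKKKKKKKKKKKKKKKKKKKKKKKKKKKKKKKKKKKKKKKKKKK
  87 KKKKKKKKKKKKKKKKKKKKKKKKKKKKKKKKKKKKKKKKKKKKKKKKKKKKKKKKKKKKK
narrow 0.0
jar 0.0
hammer 0.0
tape 0.533
g1 0.0
g2 0.061
g3 0.173
```

The sled spans x ≈ -30 to 21 and the strip runs on ahead of it. Head contact is outside this frame, and the tape patch differs, possibly from the arm's shadow. One check from a better spot.

```bash
python3 -m pendant '5 0 3 3 0; 5 0 8 5 0; 5 0 12 5 0; 5 0 12 5 0;5 0 12 5 0'; python3 - <<'E'
from rig import robot
from seat import *
import pickle
f=robot.grab_frame('wrist');f['fish']=1
prof(f,83,range(10,92,3))
t0=pickle.load(open('f0.pkl','rb'))['top']['frame'];t=robot.grab_frame('top')['frame']
s0=pickle.load(open('f0.pkl','rb'))['side']['frame'];s=robot.grab_frame('side')['frame']
x=np.abs(t0.astype(int)-t).sum(2);y=np.abs(s0.astype(int)-s).sum(2)
print('tape top',(x[258:302,465:501]>90).mean().round(3),'side',(y[336:370,230:282]>90).mean().round(3),'jar side',(y[185:225,385:420]>90).mean().round(3))
print('g3',(x[272:302,225:261]>90).mean(),'g2',(x[265:297,180:214]>90).mean(),robot.get_obs()['contact_force'],robot.get_obs()['time_s'])
g=lambda q:[np.round(np.array(np.where((q[265:305,175:265,1].astype(int)-q[265:305,175:265,0]>40)&m)).mean(1),1) for m in(np.arange(90)<45,np.arange(90)>=45)]
print(g(t0),g(t))
E
```

```text
time_s: 36.6
eef_pos: [541.1, -133.7, 265.3]
tcp_rot: [-3.141, 0.0, 1.629]
contact_force: [0.7, -0.3, -0.2]
width: 49.8
  10 ........###...##################################.####........
  13 ........###...#######################################........
  16 ........###.#########################################........
  19 .........############################################........
  22 ...........#######################################...........
  25 ...........######################################............
  28 ............#####################################............
  31 ...........######################################............
  34 ...........######################################............
  37 ...........######################################............
  40 ...........######################################............
  43 ...........######################################............
  46 ...........######################################............
  49 ...........######################################............
  52 ...........##########################
[... 406 characters left out ...]
########............
  73 ...........######################################............
  76 ...........######################################............
  79 ###########################################################..
  82 #############################################################
  85 ...........###............................#.##...############
  88 .............................................................
  91 .............................................................
tape top 0.0 side 0.0 jar side 0.0
g3 0.17314814814814813 g2 0.06066176470588235 [-1.4409975   0.11044541  0.34177633] 36.75
[array([16.5, 20.4]), array([22.1, 66.7])] [array([16.5, 20.6]), array([22. , 66.6])]
```

The strip runs without a gap from the sled front (x ≈ 20) to the head face (x ≈ 79–80). The tape and green blocks are unmoved, so the differences were shadow. Handing in.

```bash
python3 -c "
from rig import robot
robot.close_job(); print(robot.get_obs()['time_s'])"
```

```text
the job is handed in; nothing more can be done
the job is handed in; nothing more can be done
```

The stapler is reloaded, and I handed the job in at about 37 s of the 72 s allowed. I drew the follower back, hooked the handle, set the wide silver strip over the rail, unhooked the handle, eased the follower forward and let go.

**Last checks:**
- **Strip:** it lies straight on the rail with no gap, from the sled front at x ≈ 20 to the head face at x ≈ 80.
- **Follower:** it came to rest at about 0.0585 m of travel, against 0.058 expected. The force held by the tool was down to about 1.4 N along the rail before I let go.
- **Forces:** no wrist reading rose above about 20 N, and lowering the strip onto the rail showed about 8 N.
- **Other things on the bench:** the narrow strip, jar, hammer, tape and the two nearest green pieces showed no change or only shadows. The robot was touching nothing.

**What failed or disagreed:**
- **Fingertip height:** the tips stood roughly 25 mm higher than the stated tip reach implies, so the first grip on the strip closed above it without contact. Two camera views showed this, and I regripped about 27 mm lower.
- **Smaller mismatches:** the head face measured about 3 mm off. The gate measured 87–90 mm high, against 88–96 stated. One of the two strip height measurements read 10 mm; the other gave the correct 19.5 mm.
- **Picture limit:** I used all 12 viewable pictures before the final stage, so the last checks were numerical masks on camera images rather than viewed pictures.

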